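Snap the candle snuffer into its spring clips

ROBOT

A 6-joint arm with a two-finger parallel gripper is mounted at the origin on the work surface. World frame = base frame: x ahead of the robot, y to its left, z up, the work surface at z = 0. Lengths are in m, angles in rad, forces in N, time in s.
With the tool pointing down it reaches from about 0.375 to 0.975 m from the base axis. Payload 3.8 kg.
Tool frame: the origin (TCP) lies midway between the tips of the shut fingers; the grasp point (between the pads) lies 19 mm behind it; z points along the fingers, y is the line along which they close (so a half turn about z gives the same grasp; the last joint's range is limited). The gripper opens to 85 mm and grips with 20 to 120 N. Pads are 22 mm wide; open, the fingers measure 114 mm over their backs; the gripper's body (76 mm by 85 mm) begins 54 mm behind the grasp point. The pads swing forward as they close: fully open they stand 13 mm farther back than shut.
Start: joints at [1.246, 0.264, 1.604, -0, 1.274, -0.037], TCP at [0.192, 0.647, 0.231] pointing down, gripper open.
Joint ranges: [-2.63, 2.63], [-0.94, 2.18], [0.31, 2.57], [-1.31, 4.45], [0, 2.66], [-2.55, 2.55]. Speed limits (rad/s): [2.57, 2.57, 3.14, 3.14, 3.14, 3.14].

INTERFACE

Orientations are given as a rotation vector (axis times angle).
In Python, from workcell import sensors, viewer, job gives the robot as it stands.
- The arm moves only by the shell command python3 -m inch 'ROWS' [FORCE]. ROWS is JSON, one flat list of numbers, 7 for each row, row after row: the shift along the tool's x, y, z in mm, then the turn, a rotation vector about the tool's x, y, z in degrees, then the finger opening in mm, from 0 to 85.4. A call has exactly 8 rows; each row shifts and turns the commanded pose from where the row before left it, along the tool's axes as they then stand; what a row does not reach is not made up. A row lasts 1/10 s, in which the tool goes at most 50 mm and 8.59 degrees, less where a joint would pass 70% of its speed; a pose out of reach is approached as far as the arm can. A call is refused whole if a number of a shift passes 50 or a number of a turn 8.59, either way. A call with a gripper value outside its range is refused whole. The fingers move at their own pace and stop on an object; FORCE is the grip in N (left out, the last holds). Time passes only in rows, so rows that do not move let the fingers close, or fill a call up. It gives the time, the measured TCP pose, the force, the opening and the grip force at its end, in the units of the state.
- sensors.read_state(): the state, without advancing time (a new reading comes with each control period).
- viewer.read_camera(name): name is "scene" or "top" or "wrist"; returns the picture (480x640x3 uint8, red, green, blue); there is no depth.
- viewer.camera_params(name): a dict with "K" (3x3 intrinsics, pixels), "world_to_cam" (4x4, takes a point from world to camera coordinates). Camera axes: x right, y down, z forward; pixel columns grow to the right and rows downward; lengths in m; the calibration is good to about 2 mm. A picture is of the moment at which its call begins: read the wrist's pose just before it. camera_params takes no time and is no camera call; for the wrist camera it gives the pose at the moment of the call.
- job.finish_job(): hands the job in; it is judged then, once.
The state is a dict: "time": time; "q": joint angles; "joint_vel": joint speeds; "joint_torque": joint torques, N m; "tool_pos": TCP position; "tcp_rot": TCP orientation; "wrist_force": force on the tool from outside, world axes, zero at the start; "torque": the same for the moment, N m; "width": opening from 0.0 (shut) to 1.0 (fully open); "grip_force": force on a finger pad.
Only numpy, scipy, OpenCV 4.12 (cv2) and the standard library are available. Lean on these libraries where they do the work, as an engineer would, in place of code of your own. Each camera call takes 0.05 s, during which the arm holds its last target. There are 200 camera calls.

TASK

Put the pewter candle snuffer away: lay its handle along the empty pair of spring clips on the wooden rack, roughly centred between its cup and its ring and with the cup hanging down (either end may point away from you), and press it down into both clips until it snaps fully home, then let go. Leave the walnut brush on the table and the taper lighter in the other clips where they are.

Things in the scene. Friction and masses are not known exactly. Their poses are not given: they have to be found in the camera images.
- snuffer_mid (a point): Silver-grey pewter snuffer, about 160 g, standing level on its cup and ring. Point: middle of the bare handle, on its axis (30 mm above table), near the balance. Handle round, 14 mm thick, 200 mm long, along x. At +x a cone cup, mouth down, 39 mm across, near edge 88 mm from the point; at -x an upright finger ring, near edge 93 mm away. Cup and ring reach 30 mm below the axis. z up.
- clip_home (a point): Empty station of the fixed dark-wood rack. Point: where the handle's middle (axis) lies when home, 50 mm above table, handle along x; z up. Steel clips open upward at x +-45 mm on two 43 mm high battens, 68 mm free for fingers between, down to a 10 mm board. Mouths 30 mm wide, tops 20 mm above the point; beads met 12 mm above it, snap at 6 mm, 10-20 N down in all. Lighter's station: 120 mm to -y.
- brush_mid (a point): Bystander: a stiff dark horsehair brush with walnut handle, lying bristles down, 213 mm long along x, 44 mm wide, 39 mm high. This point is near its middle, 31 mm above the table; x points to the bristle end. Not to be disturbed.
- lighter_mid (a point): Bystander: a taper lighter, pale wooden rod 14 mm in diameter with brass ends, 258 mm long, already clipped in the rack's other station. This point is the middle of its rod, on its axis; x along the rod. Not to be disturbed.

How it is judged:
By the outcome, as a careful person would: the job done as asked, in the order asked, and still so for the second after the job is handed in, with the robot touching nothing.
It also fails if it takes over 34 s, if anything falls off the work surface, if the arm or the gripper's body presses on something with over 40 N, if the wrist force passes 120 N, or if a joint passes its speed limit or range.

## Working session

There is one attempt and no reset: what is moved stays moved. The work goes in short steps, Python scripts to look and compute and a shell command to move; the robot and the scene stay as the last step left them, time stands still between calls to the robot, and variables do not carry over. Pictures are saved under pics/ and viewed, at most 10 in all, crops included, and the job is handed in when it is done.

```bash
ls; mkdir -p pics
python3 - <<'E'
from workcell import sensors, viewer
import cv2,numpy as np
s=sensors.read_state();print(s['time'],s['tool_pos'],s['tcp_rot'],s['width'])
for n in('top','scene'):
    im=viewer.read_camera(n);cv2.imwrite(f'pics/{n}0.png',im[:,:,::-1])
    p=viewer.camera_params(n);print(n,np.round(p['K'],1).tolist(),np.round(p['world_to_cam'],4).tolist())
E
```

```text
pics
0.0 [0.19133488 0.64653981 0.22996048] [-0.45036969 -3.1087242   0.00347591] 1.0033801815321943
top [[624.1, 0.0, 322.3], [0.0, 624.1, 240.2], [0.0, 0.0, 1.0]] [[0.028, -0.9996, 0.0019, 0.0264], [-0.9934, -0.028, -0.1109, 0.515], [0.1109, 0.0012, -0.9938, 1.1634], [0.0, 0.0, 0.0, 1.0]]
scene [[605.4, 0.0, 309.6], [0.0, 605.4, 237.6], [0.0, 0.0, 1.0]] [[-0.8697, 0.4935, -0.0089, 0.4594], [0.4103, 0.7127, -0.5689, -0.2099], [-0.2744, -0.4985, -0.8223, 1.354], [0.0, 0.0, 0.0, 1.0]]
```

View pics/top0.png

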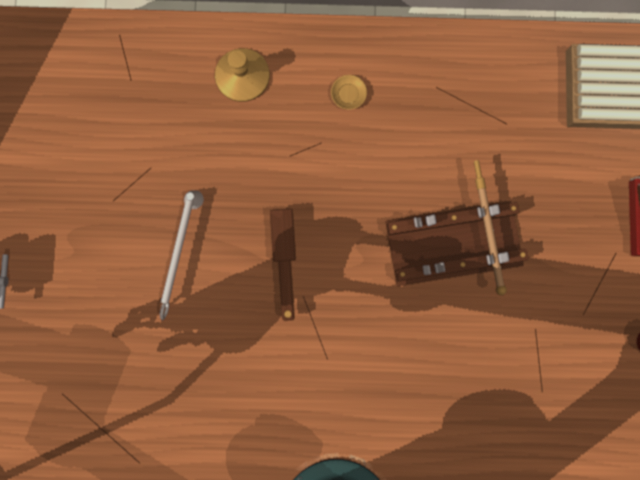

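View pics/scene0.png

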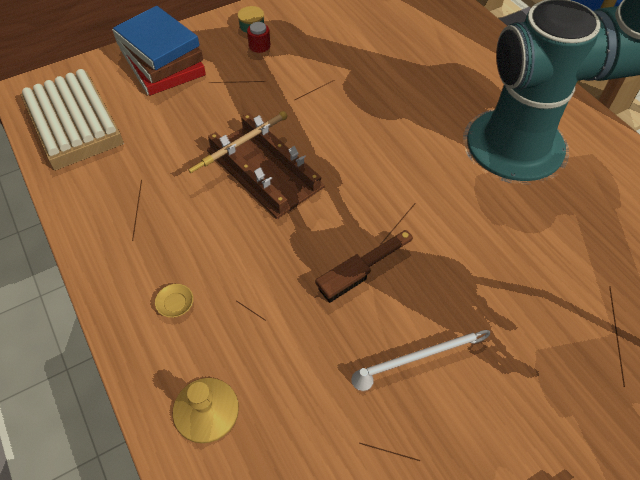

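The top view shows the snuffer with its cup at (190,198) and ring at (164,315). The brush is at (285,262), the empty clips at about (425,221) and (433,269), and the lighter runs from (478,163) to (501,290). I'll measure these.

```bash
cat > h.py <<'E'
import numpy as np,cv2
def ray(p,uv):
    W=np.array(p['world_to_cam']);R,t=W[:3,:3],W[:3,3];C=-R.T@t
    d=R.T@np.linalg.solve(np.array(p['K']),[uv[0],uv[1],1.]);return C,d
def plane(p,uv,z):
    C,d=ray(p,uv);return C+d*(z-C[2])/d[2]
def grey(im,smax=60,vmin=90):
    h=cv2.cvtColor(im,cv2.COLOR_RGB2HSV);return ((h[...,1]<smax)&(h[...,2]>vmin)).astype(np.uint8)
def blobs(m,roi,amin=8):
    x0,y0,x1,y1=roi;k=np.zeros_like(m);k[y0:y1,x0:x1]=m[y0:y1,x0:x1]
    n,l,s,c=cv2.connectedComponentsWithStats(k);return [(l==i,s[i],c[i]) for i in range(1,n) if s[i][4]>=amin]
E
python3 - <<'E'
from h import *
from workcell import viewer
im=cv2.imread('pics/top0.png')[:,:,::-1].copy();p=viewer.camera_params('top')
m=grey(im)
for b,s,c in blobs(m,(140,180,225,330),20): 
    print('snuf',s,c.round(1))
    ys,xs=np.nonzero(b);k=(ys>212)&(ys<300)
    vx,vy,x0,y0=cv2.fitLine(np.c_[xs[k],ys[k]].astype(np.float32),2,0,.01,.01).ravel()
    for y in(ys.min(),210,300,ys.max()): print(y,plane(p,(x0+(y-y0)*vx/vy,y),.03).round(4))
for b,s,c in blobs(m,(380,190,530,290),5): print('clip',s,c.round(1),plane(p,c,.06).round(4))
ps=viewer.camera_params('scene');sc=cv2.imread('pics/scene0.png')[:,:,::-1].copy()
for b,s,c in blobs(grey(sc),(200,110,330,200),5): print('sclip',s,c.round(1),plane(ps,c,.06).round(4))
for b,s,c in blobs(grey(sc),(345,320,500,400),20):
  ys,xs=np.nonzero(b);print('ssnuf',s,c)
  k=(xs>380)&(xs<465);vx,vy,x0,y0=cv2.fitLine(np.c_[xs[k],ys[k]].astype(np.float32),2,0,.01,.01).ravel()
  for x in(380,465,xs.max()):print(x,plane(ps,(x,y0+(x-x0)*vy/vx),.03).round(4))
a=cv2.resize(im[185:300,375:535],None,fx=4,fy=4,interpolation=2);b=cv2.resize(sc[100:220,180:340],None,fx=4,fy=4,interpolation=2)[:a.shape[0]]
b=cv2.resize(im[180:330,130:240],None,fx=3,fy=3);a=cv2.resize(im[185:300,380:535],None,fx=3,fy=3,interpolation=2)
o=np.zeros((600,800,3),np.uint8);o[:345,:465]=a;o[:450,470:800]=b;cv2.imwrite('pics/c1.png',o[:,:,::-1])
E
```

```text
snuf [160 191  43 128 994] [178.8 245.9]
191 [0.602  0.2956 0.03  ]
210 [0.5648 0.3027 0.03  ]
300 [0.392  0.3355 0.03  ]
318 [0.3581 0.3419 0.03  ]
clip [489 205  11  11  98] [493.8 209.6] [ 0.5772 -0.2782  0.06  ]
clip [477 207   8  11  57] [480.4 211.7] [ 0.5724 -0.2531  0.06  ]
clip [426 215  10  11  94] [430.4 219.8] [ 0.5545 -0.1598  0.06  ]
clip [414 217   8  10  61] [417.5 222. ] [ 0.5498 -0.1356  0.06  ]
clip [498 252  11  11  97] [503.1 257. ] [ 0.4887 -0.2951  0.06  ]
clip [486 255   8  10  57] [489.6 259.4] [ 0.4835 -0.2702  0.06  ]
clip [440 263   4   3  11] [441.6 263.9] [ 0.4726 -0.1813  0.06  ]
clip [436 265   2   7   9] [436.6 267.9] [ 0.465  -0.1719  0.06  ]
clip [424 266   7   8  39] [426.9 269.5] [ 0.4615 -0.154   0.06  ]
sclip [254 116  10  11  70] [258.2 120.6] [ 0.4884 -0.2961  0.06  ]
sclip [261 124   9  11  51] [265.2 129. ] [ 0.4866 -0.266   0.06  ]
sclip [220 135  10  11  74] [224.5 140.3] [ 0.5768 -0.2797  0.06  ]
sclip [227 144   9  11  56] [231.6 149.1] [ 0.5746 -0.2492  0.06  ]
sclip [289 146   9  11  60] [293.  151.2] [ 0.4658 -0.1795  0.06  ]
sclip [299 156   6   4  13] [301.2 157.6] [ 0.4598 -0.1551  0.06  ]
sclip [254 167  11  14  86] [259.2 173.3] [ 0.5544 -0.1605  0.06  ]
sclip [262 177  10  11  57] [266.7 181.8] [ 0.5516 -0.1329  0.06  ]
ssnuf [ 352  330  138   61 1329] [410.93227991 358.88261851]
380 [0.5629 0.3028 0.03  ]
465 [0.4055 0.3317 0.03  ]
489 [0.3594 0.3402 0.03  ]
```

View pics/c1.png

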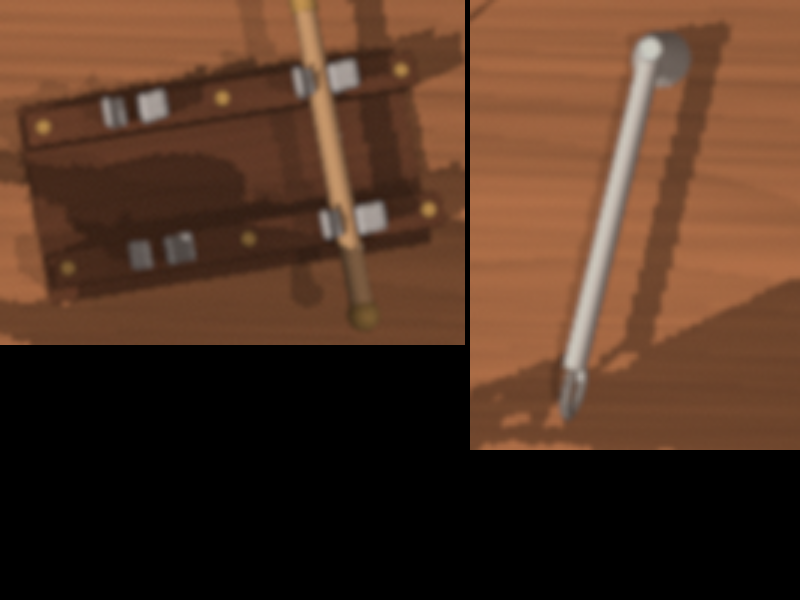

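The snuffer handle runs at -10.8° yaw with its middle near (0.482,0.319). The rack station is near (0.508,-0.156) at +10.8°, and the lighter's station shifted by 120 mm gives the same point. Next I move above the snuffer.

```bash
python3 -m inch '[-31,-19,1,0,0,0,85,-31,-19,1,0,0,0,85,-31,-19,1,0,0,0,85,-31,-19,1,0,0,0,85,-31,-19,1,0,0,0,85,-31,-19,1,0,0,0,85,-31,-19,1,0,0,0,85,-31,-19,1,0,0,0,85]'
python3 -m inch '[-31,-19,3,0,0,0,85,-31,-19,3,0,0,0,85,-31,-19,3,0,0,0,85,-31,-19,3,0,0,0,85,0,0,0,0,0,-3,85,0,0,0,0,0,-2.7,85,0,0,0,0,0,0,85,0,0,0,0,0,0,85]'
cat >> h.py <<'E'
from scipy.spatial.transform import Rotation as Ro
def delta(s,tgt,yaw):
    "tool-axes shift (mm) to world tgt, then tool-z turn (deg) so tool x lies along yaw (deg, mod 180), and tilt"
    R=Ro.from_rotvec(s['tcp_rot']).as_matrix();a=np.degrees(np.arctan2(R[1,0],R[0,0]))
    print('shift',(R.T@(np.array(tgt)-s['tool_pos'])*1000).round(1),'turnz',round(-((yaw-a+90)%180-90),2),'zaxis',R[:,2].round(4))
E
python3 - <<'E'
from h import *
from workcell import sensors,viewer
s=sensors.read_state();p=viewer.camera_params('wrist');im=viewer.read_camera('wrist')
cv2.imwrite('pics/w1.png',im[:,:,::-1]);np.save('w1.npy',p,allow_pickle=True)
print(s['time'],s['tool_pos'],s['tcp_rot']);delta(s,[.482,.319,.1],-10.8)
for b,st,c in blobs(grey(im),(0,0,640,480),300): print(st,c.round(1),plane(p,c,.03).round(4))
E
```

```text
time: 0.9
tool_pos: [0.3868, 0.4296, 0.2227]
tcp_rot: [-0.45, -3.109, 0.001]
wrist_force: [0.6, -0.0, 0.2]
width: 0.994
grip_force: 0.0
time: 1.7
tool_pos: [0.4833, 0.3229, 0.2109]
tcp_rot: [-0.297, -3.127, 0.001]
wrist_force: [0.6, 0.2, -0.2]
width: 0.994
grip_force: 0.0
1.7 [0.48332099 0.32290324 0.2108961 ] [-2.96933805e-01 -3.12699562e+00  6.79180454e-04]
shift [  0.5  -4.  110.9] turnz -0.05 zaxis [-6.e-04 -4.e-04 -1.e+00]
[ 301   66   36  277 4152] [317.1 222.8] [0.4847 0.3166 0.03  ]
```

View pics/w1.png

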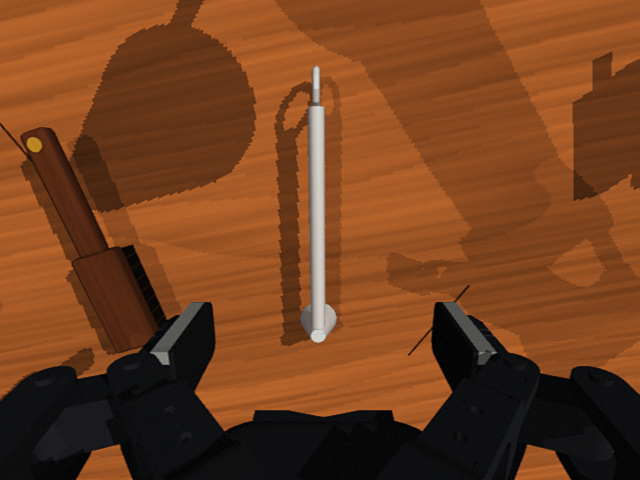

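The wrist view shows the handle running vertically. The ring end of the bare rod is at (316.5,107), the cup is near (318,320), and the rod's end face is at (318,336).

Run:
```python
from h import *
from workcell import sensors
p=np.load('w1.npy',allow_pickle=True).item();im=cv2.imread('pics/w1.png')[:,:,::-1].copy()
b=blobs(grey(im),(0,0,640,480),300)[0][0];ys,xs=np.nonzero(b);k=(ys>112)&(ys<290)
for y in (68,80,95,104,110,200,285,300,310,320,330,340): 
  x=np.nonzero(b[y])[0]; print(y,x.min() if len(x) else 0,x.max() if len(x) else 0)
L=cv2.fitLine(np.c_[xs[k],ys[k]].astype(np.float32),2,0,.01,.01).ravel();f=lambda y:L[2]+(y-L[3])*L[0]/L[1]
P={y:plane(p,(f(y),y),.03) for y in(67,107,285,336)}
u=P[285]-P[107];u/=np.linalg.norm(u);print({y:v.round(4) for y,v in P.items()},np.degrees(np.arctan2(u[1],u[0])))
for y in(67,107,336):print(y,(P[y]-P[107])@u)
M=P[107]+u*.093;print(M)
C=plane(p,(318,322),.0);print('cup lip ref',(C-M)@u)
s=sensors.read_state();delta(s,[M[0],M[1],.011],np.degrees(np.arctan2(u[1],u[0])))
```

```text
68 313 318
80 313 319
95 313 319
104 316 318
110 308 323
200 310 324
285 311 324
300 311 324
310 303 333
320 303 335
330 308 330
340 312 323
{67: array([0.3593, 0.3396, 0.03  ]), 107: array([0.3889, 0.3341, 0.03  ]), 285: array([0.5434, 0.3055, 0.03  ]), 336: array([0.5961, 0.2958, 0.03  ])} -10.468762270932464
67 -0.03010932055235487
107 0.0
336 0.21070438735428315
[0.48032798 0.31719724 0.03      ]
cup lip ref 0.11839494587009146
shift [  1.7  -6.3 200. ] turnz -0.36 zaxis [-4.e-04 -3.e-04 -1.e+00]
```

```bash
python3 -m inch '[0,-6,20,0,0,-0.3,60,0,0,30,0,0,0,60,0,0,30,0,0,0,60,0,0,30,0,0,0,60,0,0,30,0,0,0,60,0,0,30,0,0,0,60,0,0,20,0,0,0,60,0,0,10,0,0,0,60]' 60
python3 - <<'E'
from h import *
from workcell import sensors
s=sensors.read_state();print(s['tool_pos']);delta(s,[.482,.317,.011],-10.5)
E
python3 -m inch '[0,0,0,0,0,0,60,0,0,0,0,0,0,0,0,0,0,0,0,0,0,0,0,0,0,0,0,0,0,0,0,0,0,0,0,0,0,0,0,0,0,0,0,0,0,0,0,0,0,0,0,0,0,0,0,0]' 100
```

```text
time: 2.55
tool_pos: [0.4806, 0.3165, 0.0088]
tcp_rot: [-0.287, -3.125, 0.004]
wrist_force: [-0.1, 0.4, -0.1]
width: 0.699
grip_force: 0.0
[0.48056006 0.31650833 0.00882725]
shift [-1.3  0.7 -2.2] turnz 0.02 zaxis [-0.0034 -0.0021 -1.    ]
time: 3.35
tool_pos: [0.4835, 0.3177, 0.0129]
tcp_rot: [0.287, 3.126, 0.002]
wrist_force: [-2.0, -0.4, 6.5]
width: 0.128
grip_force: 97.6
```

```bash
python3 -m inch '[0,0,-5,0,0,0,0,0,0,-10,0,0,0,0,0,0,-25,0,0,0,0,0,0,-25,0,0,0,0,0,0,-25,0,0,0,0,0,0,-25,0,0,0,0,0,0,-15,0,0,0,0,0,0,0,0,0,0,0]'
python3 - <<'E'
from h import *
from workcell import sensors,viewer
s=sensors.read_state();print(s['tool_pos'],s['wrist_force'],s['torque']);delta(s,[.508,-.156,.14],10.8)
p=viewer.camera_params('wrist');im=viewer.read_camera('wrist');cv2.imwrite('pics/w2.png',im[:,:,::-1]);np.save('w2.npy',p,allow_pickle=True)
E
```

```text
time: 4.15
tool_pos: [0.4842, 0.3182, 0.1444]
tcp_rot: [0.287, 3.124, 0.005]
wrist_force: [0.4, -0.0, -0.9]
width: 0.13
grip_force: 97.6
[0.484191   0.31816911 0.14437543] [ 0.37105507 -0.02723741 -0.93615537] [ 0.00995631 -0.07660636  0.01860431]
shift [-109.7 -461.9    3.1] turnz -21.29 zaxis [ 0.0048  0.0029 -1.    ]
```

View pics/w2.png

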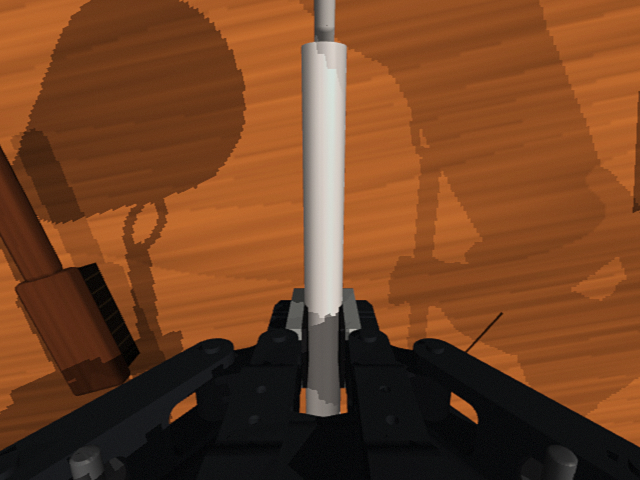

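The snuffer is held, with the rod's ring end at (324,44) in the picture. I'll check its offset in the hand and carry it over.

```bash
python3 - <<'E'
from h import *
p=np.load('w2.npy',allow_pickle=True).item();T=np.array([.4842,.3182,.1444])
R=Ro.from_rotvec([.287,3.124,.005]).as_matrix()
for z in(.158,.163,.168):
  for c in((324.5,44),(322.5,410)): print(z,c,(R.T@(plane(p,c,z)-T)*1000).round(1))
E
python3 -m inch '[-8,-33,0,0,0,0,0,-8,-33,0,0,0,0,0,-8,-33,0,0,0,0,0,-8,-33,0,0,0,0,0,-8,-33,0,0,0,0,0,-8,-33,0,0,0,0,0,-8,-33,0,0,0,0,0,-8,-33,0,0,0,0,0]'
python3 -m inch '[-8,-33,0,0,0,0,0,-8,-33,0,0,0,0,0,-8,-33,0,0,0,0,0,-8,-33,0,0,0,0,0,-8,-33,0,0,0,-7,0,0,-33,0,0,0,-7,0,0,0,0,0,0,-7.3,0,0,0,0,0,0,0,0]'
python3 - <<'E'
from h import *
from workcell import sensors,viewer
s=sensors.read_state();print(s['tool_pos'],s['wrist_force']);delta(s,[.508,-.156,.14],10.8)
p=viewer.camera_params('wrist');im=viewer.read_camera('wrist');cv2.imwrite('pics/w3.png',im[:,:,::-1]);np.save('w3.npy',p,allow_pickle=True)
im=viewer.read_camera('top');cv2.imwrite('pics/top3.png',im[:,:,::-1]);
E
```

```text
0.158 (324.5, 44) [ 97.9  -0.1 -14. ]
0.158 (322.5, 410) [-38.3  -0.8 -13.4]
0.163 (324.5, 44) [ 96.8  -0.1 -19. ]
0.163 (322.5, 410) [-34.1  -0.8 -18.5]
0.168 (324.5, 44) [ 95.7  -0.1 -24. ]
0.168 (322.5, 410) [-29.8  -0.8 -23.5]
time: 5.0
tool_pos: [0.4956, 0.0445, 0.1392]
tcp_rot: [-0.287, -3.125, 0.001]
wrist_force: [1.1, 0.7, -2.1]
width: 0.132
grip_force: 97.8
time: 5.8
tool_pos: [0.503, -0.1571, 0.1391]
tcp_rot: [0.293, -3.124, -0.003]
wrist_force: [0.3, -0.1, -1.7]
width: 0.128
grip_force: 97.9
[ 0.50300448 -0.1571078   0.13911114] [ 0.32836012 -0.11966078 -1.68024546]
shift [-5.1  0.2 -0.9] turnz -0.1 zaxis [-0.0037  0.0014 -1.    ]
```

View pics/w3.png

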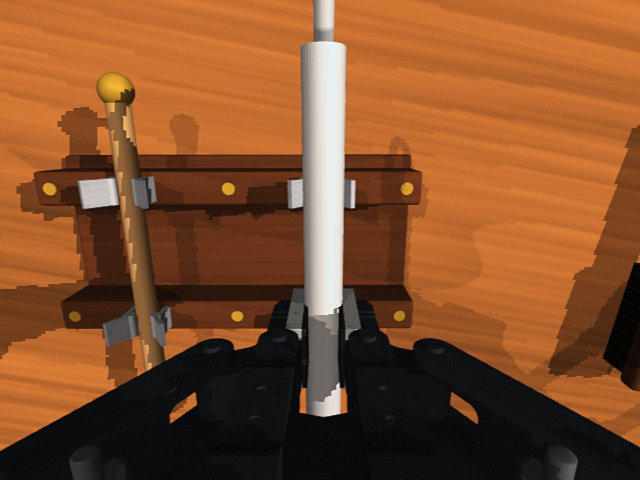

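The empty station's near clip shows on both sides of the rod, at columns 288–355 around row 193. Batten screws are at (50,188), (228,188), (407,188) and (75,316), (237,316), (400,316), level in the picture, so yaw matches. I'll use the screws to refine the station position.

Run:
```python
from h import *
from workcell import sensors,viewer
p=np.load('w3.npy',allow_pickle=True).item();im=cv2.imread('pics/w3.png')[:,:,::-1].copy()
h=cv2.cvtColor(im,cv2.COLOR_RGB2HSV);m=((h[...,0]>18)&(h[...,0]<30)&(h[...,1]>150)&(h[...,2]>150)).astype(np.uint8)
s=sensors.read_state();R=Ro.from_rotvec(s['tcp_rot']).as_matrix();W=[]
for b,st,c in blobs(m,(0,150,640,350),60):
    w=plane(p,c,.043);W.append(w);print(c.round(1),st[4],w.round(4),(R.T@(w-s['tool_pos'])*1000).round(1))
for c in((288.5,193),(354.5,193)):
    print('clip',(R.T@(plane(p,c,.055)-s['tool_pos'])*1000).round(1))
for e in((301.5,193),(345,193)):print('rod',(R.T@(plane(p,e,.158)-s['tool_pos'])*1000).round(1))
t=cv2.imread('pics/top0.png')[:,:,::-1].copy();pt=viewer.camera_params('top')
h=cv2.cvtColor(t,cv2.COLOR_RGB2HSV);m=((h[...,0]>14)&(h[...,0]<30)&(h[...,1]>120)&(h[...,2]>90)).astype(np.uint8)
for b,st,c in blobs(m,(380,195,530,285),5):
    if st[4]<40:print('top',c.round(1),plane(pt,c,.043).round(4))
```

```text
[ 49.2 188.6] 120 [ 0.497  -0.3373  0.043 ] [  39.5 -177.1   96.4]
[228.  188.3] 112 [ 0.4756 -0.2246  0.043 ] [ 39.8 -62.4  96.6]
[406.6 188.2] 110 [ 0.4543 -0.1118  0.043 ] [39.9 52.4 96.8]
[237.  315.6] 86 [ 0.5639 -0.2078  0.043 ] [-50.1 -62.2  96.4]
[398.9 315.5] 79 [ 0.5425 -0.0951  0.043 ] [-49.9  52.5  96.6]
clip [ 38.5 -22.5  84.7]
clip [38.5 17.9 84.8]
rod [ 52.9  -8.5 -18.2]
rod [ 52.9   6.  -18.2]
top [513.  207.9] [ 0.5844 -0.3194  0.043 ]
top [453.6 217.2] [ 0.5633 -0.2067  0.043 ]
top [394.  226.9] [ 0.5416 -0.0939  0.043 ]
top [522.3 254.1] [ 0.4967 -0.3364  0.043 ]
top [462.5 264. ] [ 0.4749 -0.2238  0.043 ]
top [402.2 273.8] [ 0.4533 -0.1108  0.043 ]
```

```bash
python3 -m inch '[-8,-1.5,10,0,0,0,0,0,0,14,0,0,0,0,0,0,14,0,0,0,0,0,0,14,0,0,0,0,0,0,14,0,0,0,0,0,0,13,0,0,0,0,0,0,8,0,0,0,0,0,0,0,0,0,0,0]' 120
python3 - <<'E'
from h import *
from workcell import sensors,viewer
s=sensors.read_state();delta(s,[.508,-.1567,.033],10.85)
im=viewer.read_camera('scene');a=cv2.resize(im[80:230,170:350],None,fx=4,fy=4,interpolation=2);cv2.imwrite('pics/s4.png',a[:,:,::-1])
E
```

```text
time: 6.7
tool_pos: [0.5114, -0.1561, 0.0525]
tcp_rot: [0.295, -3.125, -0.002]
wrist_force: [-0.0, -1.1, -1.9]
width: 0.119
grip_force: 117.2
shift [ 3.4  0.  19.5] turnz -0.05 zaxis [-0.003   0.0011 -1.    ]
```

View pics/s4.png

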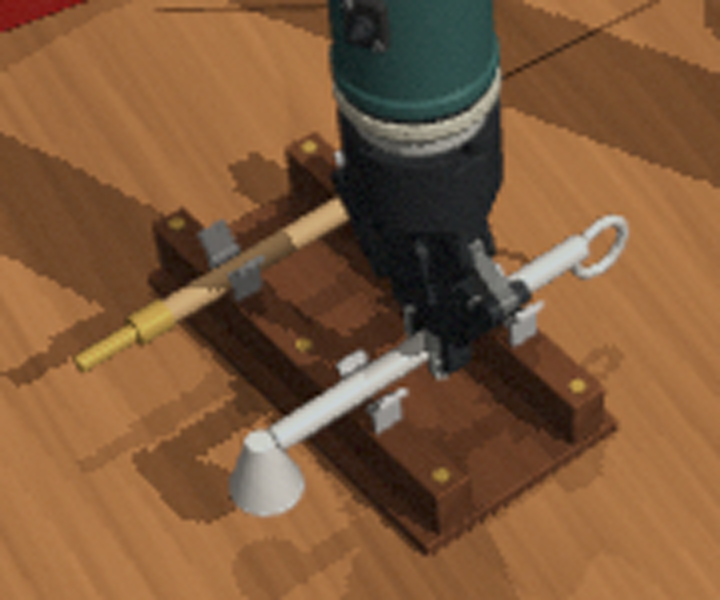

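The handle lies between both clip mouths, with the cup hanging beyond the far batten and the ring beyond the near one. Now I press down.

```bash
python3 -m inch '[0,0,2,0,0,0,0,0,0,2,0,0,0,0,0,0,2,0,0,0,0,0,0,2,0,0,0,0,0,0,2,0,0,0,0,0,0,2,0,0,0,0,0,0,2,0,0,0,0,0,0,2,0,0,0,0]'
python3 -m inch '[0,0,1,0,0,0,0,0,0,1,0,0,0,0,0,0,1,0,0,0,0,0,0,1,0,0,0,0,0,0,1,0,0,0,0,0,0,0,0,0,0,0,0,0,0,0,0,0,0,0,0,0,0,0,0,0]'
```

```text
time: 7.55
tool_pos: [0.5144, -0.1567, 0.0401]
tcp_rot: [-0.295, 3.125, -0.001]
wrist_force: [-0.8, 3.6, 5.8]
width: 0.119
grip_force: 118.7
time: 8.35
tool_pos: [0.5126, -0.1567, 0.033]
tcp_rot: [0.296, -3.127, 0.0]
wrist_force: [-0.2, -0.1, 0.3]
width: 0.119
grip_force: 117.8
```

```bash
python3 -m inch '[0,0,0.5,0,0,0,0,0,0,0.5,0,0,0,0,0,0,0.5,0,0,0,0,0,0,0.5,0,0,0,0,0,0,0.5,0,0,0,0,0,0,0.5,0,0,0,0,0,0,0,0,0,0,0,0,0,0,0,0,0,0]'
```

```text
time: 9.15
tool_pos: [0.513, -0.1567, 0.0328]
tcp_rot: [0.296, -3.128, 0.0]
wrist_force: [-7.3, 2.9, 19.3]
width: 0.123
grip_force: 120.0
```

The force rose to 19 N with no further travel, so the handle has bottomed at the home height. I release, retreat and look.

```bash
python3 -m inch '[0,0,-1.5,0,0,0,0,0,0,0,0,0,0,40,0,0,0,0,0,0,40,0,0,0,0,0,0,40,0,0,0,0,0,0,40,0,0,0,0,0,0,40,0,0,0,0,0,0,40,0,0,0,0,0,0,40]' 20
python3 -m inch '[0,0,-5,0,0,0,40,0,0,-15,0,0,0,40,0,0,-20,0,0,0,40,0,0,-20,0,0,0,40,0,0,-20,0,0,0,40,0,0,-20,0,0,0,40,0,0,-10,0,0,0,40,0,0,0,0,0,0,40]'
python3 - <<'E'
from h import *
from workcell import sensors,viewer
s=sensors.read_state()
im=viewer.read_camera('scene');a=cv2.resize(im[90:220,180:340],None,fx=3,fy=3,interpolation=2)
w=viewer.read_camera('wrist');np.save('w5.npy',viewer.camera_params('wrist'),allow_pickle=True);cv2.imwrite('pics/w5full.png',w[:,:,::-1])
o=np.zeros((600,800,3),np.uint8);o[:390,:480]=a;o[:240,480:]=cv2.resize(w,(320,240))
t=viewer.read_camera('top');o[390:600,:465]=cv2.resize(t[190:295,380:535],(465,210));cv2.imwrite('pics/s5.png',o[:,:,::-1])
cv2.imwrite('pics/top5.png',t[:,:,::-1])
p=viewer.camera_params('top')
for b,st,c in blobs(grey(t),(380,150,530,320),5):print(st,c.round(1))
E
```

```text
time: 9.95
tool_pos: [0.5127, -0.1565, 0.0317]
tcp_rot: [0.296, -3.128, -0.0]
wrist_force: [-0.7, -0.5, -0.6]
width: 0.465
grip_force: 0.0
time: 10.75
tool_pos: [0.5144, -0.1571, 0.1446]
tcp_rot: [-0.296, 3.123, -0.003]
wrist_force: [0.1, -0.2, 0.6]
width: 0.469
grip_force: 0.0
[ 406  158   51   72 1007] [431.2 201.2]
[453 179   6   9  27] [455.9 182.8]
[460 182   3   3   5] [460.8 182.8]
[414 218   4   9  28] [415.6 221.8]
[406 232  20   8  98] [415.4 235.3]
[512 239  18  17 197] [521.2 246. ]
[445 241  18   9  58] [452.2 245.8]
[424 246   3   4  10] [425.  247.2]
[498 252  11  12 104] [503.1 257.1]
[486 255   8  10  59] [489.6 259.3]
[415 262  30  18 263] [429.4 269.3]
[437 288   4   5   8] [438.1 290. ]
[508 299  18  11 123] [516.7 303.3]
```

View pics/s5.png

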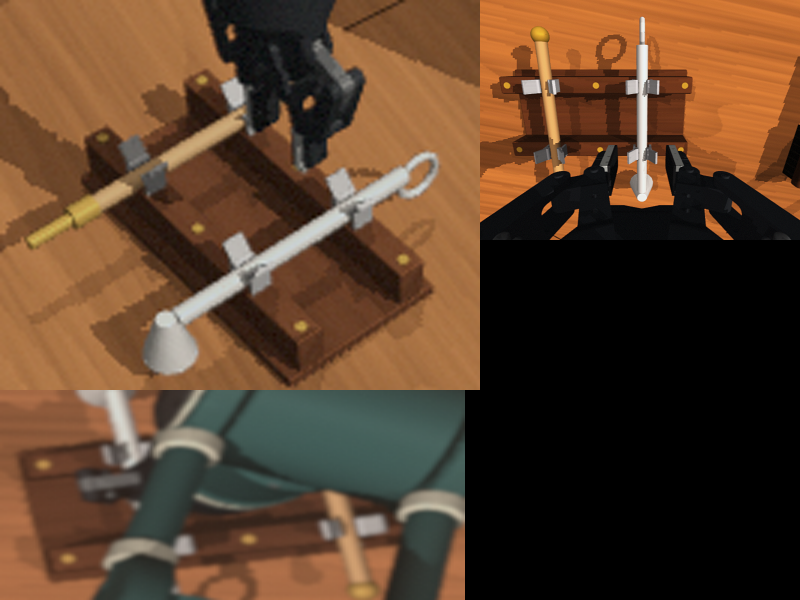

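View pics/w5full.png

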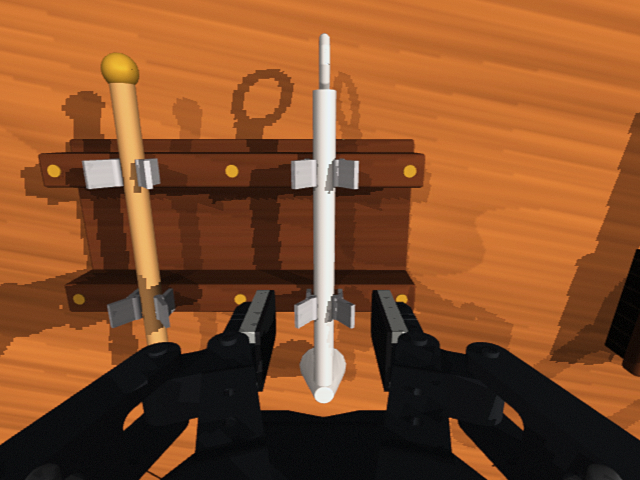

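Run:
```python
from h import *
p=np.load('w5.npy',allow_pickle=True).item()
u=np.array([np.cos(.1894),np.sin(.1894),0]);H=np.array([.508,-.1567,.05])
for n,c,z in(('ring end',(325,89),.05),('clip near',(325,171),.057),('clip far',(325,309),.057),('rod end',(323.5,400),.05),('screwN',(231.5,171),.043),('screwF',(240,299),.043)):
  d=plane(p,c,z)-H;print(n,(d@u*1000).round(1),((d@[-u[1],u[0],0])*1000).round(1))
```

```text
ring end -93.3 0.2
clip near -46.5 0.2
clip far 44.8 0.2
rod end 122.6 -0.8
screwN -45.4 -59.7
screwF 43.8 -59.8
```

```bash
python3 -c "
from workcell import job;print(job.finish_job())"
```

```text
the job is handed in; nothing more can be done
None
```

The snuffer is snapped into both clips, centred to within about 1 mm with its cup hanging down. The gripper is clear, I saw no contact with the brush or lighter, and the job was handed in at about 11 s; no verdict was returned.

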